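Gauge the thickness of a braced strip

ROBOT

A 6-joint arm with a two-finger parallel gripper is mounted at the origin on the work surface. World frame = base frame: x ahead of the robot, y to its left, z up, the work surface at z = 0. Lengths are in mm, angles in rad, forces in N, time in s.
With the tool pointing down it reaches from about 275 to 975 mm from the base axis. Payload 8.4 kg.
Tool frame: the origin (TCP) lies between the finger pads; the fingertips stand 8 mm ahead of it and the grasp point (between the pads) lies 11 mm behind it (env.tip_reach is the distance from the TCP to the fingertips, in mm); z points along the fingers, y is the line along which they close (so a half turn about z gives the same grasp; the last joint's range is limited). The gripper opens to 92 mm and grips with 3 to 60 N. Pads are 20 mm wide; open, the fingers measure 128 mm over their backs; the gripper's body (75 mm by 189 mm) begins 69 mm behind the grasp point.
Start: joints at [-1.323, 0.353, 1.633, -0, 1.155, -0.002], TCP at [154.505, -605.604, 201.183] pointing down, gripper open.
Joint ranges: [-2.63, 2.63], [-0.92, 2.1], [0.06, 2.66], [-1.3, 4.44], [0, 2.69], [-3.02, 3.02]. Speed limits (rad/s): [2.22, 2.22, 2.79, 3.14, 3.14, 3.14].

INTERFACE

Orientations are given as a rotation vector (axis times angle).
In Python, from workcell import get_obs, viewer, job_done, env gives the robot as it stands. The module is installed in compiled form; this text tells all that it offers.
- The arm moves only by the tool move_arm, never from a script. Its argument "rows" is a list of rows, each an object of numbers: "hand": the opening, from -1 (shut) to 1 (fully open); "x", "y", "z": the shift along the tool's x, y, z as a fraction of full scale; "ax", "ay", "az": the turn, a rotation vector about the tool's x, y, z as a fraction of full scale. A call has 1 to 5 rows; each row is the pose to reach, as a shift and turn from the pose commanded when the call began, along the tool's axes at that moment; what a row does not reach only later rows make up. Full scale, the value 1, is 150 mm for a shift and 90 degrees for a turn. A row lasts 1/8 s, in which the tool goes at most 62.5 mm and 10.7 degrees, less where a joint would pass 70% of its speed; a pose out of reach is approached as far as the arm can. A call with a number of a shift or a turn outside -1 to 1 is refused whole. A call with a gripper value outside its range is refused whole. The fingers move at their own pace and stop on an object; "force" is the grip in N (left out, the last holds). Time passes only in rows, so rows that repeat a pose let the fingers close. It gives the time, the measured TCP pose, the force, the opening and the grip force at its end, in the units of the state.
- get_obs(): the state, without advancing time (a new reading comes with each control period).
- viewer.get_image(name): name is "side" or "top"; returns a dict with "image" (420x560x3 uint8, red, green, blue), "depth" (420x560 float32, mm along the optical axis (not along the pixel's ray), 0 where there is no reading), "mtx" (3x3 intrinsics, pixels), "R" (3x3) and "t" (3): a world point X has camera coordinates R X + t. Camera axes: x right, y down, z forward; pixel columns grow to the right and rows downward; lengths in mm; the calibration is good to about 2 mm. A picture is of the moment at which its call begins.
- job_done(): hands the job in; it is judged then, once.
The state is a dict: "clock": time; "joint_positions": joint angles; "qd": joint speeds; "joint_efforts": joint torques, N m; "eef_pos": TCP position; "tcp_rot": TCP orientation; "ft_force": force on the tool from outside, world axes, zero at the start; "torque": the same for the moment, N m; "gripper_width": opening from 0.0 (shut) to 1.0 (fully open); "grip_force": force on a finger pad.
Only numpy, scipy, OpenCV 4.12 (cv2) and the standard library are available. Lean on these libraries where they do the work, as an engineer would, in place of code of your own. Each camera call takes 0.05 s, during which the arm holds its last target. There are 200 camera calls.

TASK

Swing the measuring stand's steel brace out by its red knob until it snaps home at its end stop, then lay the aluminium strip flat along the white-lined lane so that it rests on both the stone block and the brace's rubber pad, its end clear of the knob. Then stand the blue bridge gauge across the strip, its two steel feet on the yellow foot marks, lowering it gently so that its sprung brass foot is pushed up by the strip and reads its thickness. Let go of everything and leave the carton, bottle, bin and brass offcut where they are.

Things in the scene. Friction and masses are not known exactly. Their poses are not given: they have to be found in the camera images.
- stand: Fixed measuring stand, moved and turned each time: dark stone block 120 (x) x 100 (y) x 40 high, origin at the centre of its underside on the table, z up. On its flat top the strip's lane runs along its y axis between two white lines at x = +-17.5. A small steel hinge lug, lower than the brace arm, sticks out of its +y face.
- gauge_spot (a point): Middle of the block's top (stand frame 0, 0, 40), axes as the stand, half way between the two yellow foot marks, 16 (x) x 32 (y), at x = +-37. The gauge's origin belongs here, gauge x along stand x (either way round).
- strip_spot (a point): Point in the stand frame at 0, 70, 40, axes as the stand, level with the block's top: the strip's origin (middle of its underside) belongs here, its length along stand y (either way round); about 20 mm of freedom lengthways, 12 mm sideways.
- brace_hinge (a point): Vertical hinge axis of the brace, stand frame 0, 68, 40 (at the height of the block's top); fixed to the stand.
- brace (a joint): Angle of the brace, rad. 0: stowed, arm along stand +x; grows anticlockwise seen from above; 1.571: end stop, arm along stand +y, in line with the lane. Over-centre spring (up to 0.1 N m, hinge friction 0.06 N m): pulls back towards 0 at small angles, snaps home by itself beyond about 1.2. Home is above 1.50. Starts between 0 and 0.3.
- brace_knob (a point): Centre of the top of the red upright knob (16 diameter, 41 tall, top 74 above the table) on the brace, 145 from the hinge axis. The brace is a steel bar 18 wide, top 33 above the table, reaching 155 from the hinge; its black rubber pad, 30 long, centred 85 from the hinge, is level with the block's top (40).
- strip: Loose aluminium strip 220 (x) x 28 (y) x 16 high, about 0.26 kg, with four dark hole marks on top; origin at the middle of its underside, z up. Starts flat on the table; its two ends are alike.
- gauge: Loose bridge gauge, about 0.55 kg, upright, origin at the centre of its underside, z up. Two steel feet 14 (x) x 30 (y) at x = +-37, 60 clear between; blue beam 88 x 30 at height 48 to 62; on it a black head to grip, 34 (x) x 26 (y), height 62 to 108. A brass pin, 8 diameter, shows 6 above the head, more as the foot rises. A half turn makes no difference.
- foot (a joint): Rise of the gauge's sprung brass foot (18 diameter pad at the middle between the feet), m. 0: level with the undersides of the steel feet; it reads the height of what stands between the feet, 0.016 on the strip. Spring pushes down with 1.2 N at 0 and 2.2 N at 0.016; range 0 to 0.03.
- carton: Loose cardboard carton 90 x 110 x 70 high, origin at the centre of its underside. Leave alone.
- bottle: Loose white bottle 56 diameter, 130 high, origin at the centre of its underside. Leave alone.
- bin: Loose open blue bin 90 x 80 x 50 high, origin at the centre of its underside. Leave alone.
- offcut: Loose brass round offcut 44 diameter, 30 high, origin at the centre of its underside. Leave alone.
Things that resemble listed ones, but are neither listed nor needed, are in the scene too. What is meant by the gauge is not orange, and is the larger of those in its own colour.

How it is judged (in metres and radians):
On the way, in this order (a step that is already met when the one before it is completed fails the run):
1. the brace is swung out to its end stop (value of joint brace above 1.5 rad), for 0.2 s.
2. the strip lies released and still on block and brace pad, in the lane (value of joint brace above 1.5 rad and x of strip in the frame of strip_spot between -0.012 and 0.012 m and y of strip in the frame of strip_spot between -0.02 and 0.02 m and z of strip in the frame of strip_spot between -0.003 and 0.003 m and angle between the x axis of strip and the y axis of stand, either way round below 0.1 rad and angle between strip's own z axis and vertical below 0.04 rad and contact force between the fingers and strip below 0.05 N and linear speed of strip below 0.02 m/s), for 0.2 s.
At the end, for the whole second after the job is handed in: Brace home (above 1.50 rad); strip flat on block and pad, within 12 mm sideways, 20 mm lengthways, 0.1 rad of strip_spot; gauge upright on the block within 15 mm (x), 20 mm (y), 0.17 rad of gauge_spot; foot presses the strip, reading 13.5 to 18.5 mm; all released and still (value of joint brace above 1.5 rad and x of strip in the frame of strip_spot between -0.012 and 0.012 m and y of strip in the frame of strip_spot between -0.02 and 0.02 m and z of strip in the frame of strip_spot between -0.003 and 0.003 m and angle between the x axis of strip and the y axis of stand, either way round below 0.1 rad and angle between each of strip, gauge's own z axis and vertical below 0.04 rad and x of gauge in the frame of gauge_spot between -0.015 and 0.015 m and y of gauge in the frame of gauge_spot between -0.02 and 0.02 m and z of gauge in the frame of gauge_spot between -0.003 and 0.003 m and angle between the x axis of gauge and the x axis of stand, either way round below 0.17 rad and value of joint foot between 0.0135 and 0.0185 m and contact force between gauge and strip above 0.5 N and linear speed of each of strip, gauge below 0.02 m/s); the robot touches nothing.
It fails at once if the carton, bottle, bin or brass offcut is moved by more than 20 mm (distance of any of carton, bottle, bin, offcut from where it was at the start of the episode above 0.02 m).
It fails at once if the gauge is dropped or rammed down: faster than 0.35 m/s in the last 40 mm over its spot (horizontal distance between gauge and gauge_spot below 0.03 m and z of gauge in the frame of gauge_spot below 0.04 m and linear speed of gauge above 0.35 m/s).
It fails at once if the gauge is pressed onto the stand or the strip with over 80 N (contact force between gauge and stand above 80 N or contact force between gauge and strip above 80 N).
It also fails if it takes over 70 s, if anything falls off the work surface, if the arm or the gripper's body presses on something with over 40 N, if the wrist force passes 120 N, or if a joint passes its speed limit or range.

## Working session

There is one attempt and no reset: what is moved stays moved. The work goes in short steps, Python scripts to look and compute and a tool call to move; the robot and the scene stay as the last step left them, time stands still between calls to the robot, and variables do not carry over. Pictures are saved under pics/ and viewed, at most 10 in all, crops included, and the job is handed in when it is done.

Besides the shell and the picture viewer there is one more tool, called after "Call:" as name([rows], argument=value, ...), one row to a line, values as JSON. move_arm: Moves the arm, as the interface text tells. Shift numbers are shares of 150 mm and turn numbers shares of 90 degrees, none past 1 either way. Its arguments: {"type":"object","properties":{"rows":{"type":"array"},"force":{"type":"number"}},"required":["rows"]}

```bash
mkdir -p pics; cat > h.py <<'E'
import numpy as np, cv2
from scipy.spatial.transform import Rotation as Ro
from workcell import get_obs, viewer, job_done, env
def pts(d):
    K=d["mtx"];D=d["depth"];v,u=np.mgrid[:420,:560]
    c=np.stack([(u-K[0,2])/K[0,0]*D,(v-K[1,2])/K[1,1]*D,D],-1)
    return (c-d["t"])@d["R"]
def ray(d,u,v,z):
    r=np.linalg.inv(d["mtx"])@[u,v,1]; r=d["R"].T@r; o=-d["R"].T@d["t"]
    return o+r*(z-o[2])/r[2]
def save(n,im,s=1): cv2.imwrite("pics/"+n,cv2.resize(im[...,::-1],None,fx=s,fy=s,interpolation=cv2.INTER_CUBIC))
E
python3 - <<'E'
from h import *
for n in("top","side"):
    d=viewer.get_image(n); save(n+"0.png",d["image"],1.4); np.savez("/tmp/"+n+".npz",**d)
    print(n,d["mtx"].tolist(),(-d["R"].T@d["t"]).round(),d["R"].round(2).tolist())
o=get_obs();print(o)
print(Ro.from_rotvec(o["tcp_rot"]).as_matrix().round(3))
E
```

```text
top [[380.4137456083882, 0.0, 276.35320531070147], [0.0, 380.4137456083882, 211.45331798519808], [0.0, 0.0, 1.0]] [352.  38. 996.] [[0.01, -1.0, -0.0], [-0.97, -0.01, -0.24], [0.24, 0.01, -0.97]]
side [[380.84803742992625, 0.0, 278.09756694854406], [0.0, 380.84803742992625, 214.80476865849732], [0.0, 0.0, 1.0]] [403. 771. 520.] [[-0.98, -0.22, 0.01], [-0.11, 0.48, -0.87], [0.19, -0.85, -0.49]]
{'clock': 0.1, 'joint_positions': array([-1.32338367e+00,  3.53562819e-01,  1.63404067e+00, -2.05748054e-05,
        1.15520274e+00, -2.38509342e-03]), 'qd': array([-0.0001043 , -0.00221746, -0.00188628, -0.00166894,  0.00084537,
       -0.00035587]), 'joint_efforts': array([ 4.62332300e-04, -5.94906485e+01, -3.34930801e+01,  6.99298410e-02,
        1.82384974e-02, -3.39703263e-05]), 'eef_pos': array([ 154.39640463, -605.16221058,  200.55698658]), 'tcp_rot': array([-3.11592604e+00, -3.91225212e-01,  2.62199350e-04]), 'ft_force': array([-0.762076  , -0.22200565,  0.15669393]), 'torque': array([-0.02907272, -0.02638858,  0.00795603]), 'grip_force': 0.0, 'gripper_width': 1.0027464710737966}
[[ 0.969  0.247 -0.   ]
 [ 0.247 -0.969  0.001]
 [-0.    -0.001 -1.   ]]
```

View pics/top0.png

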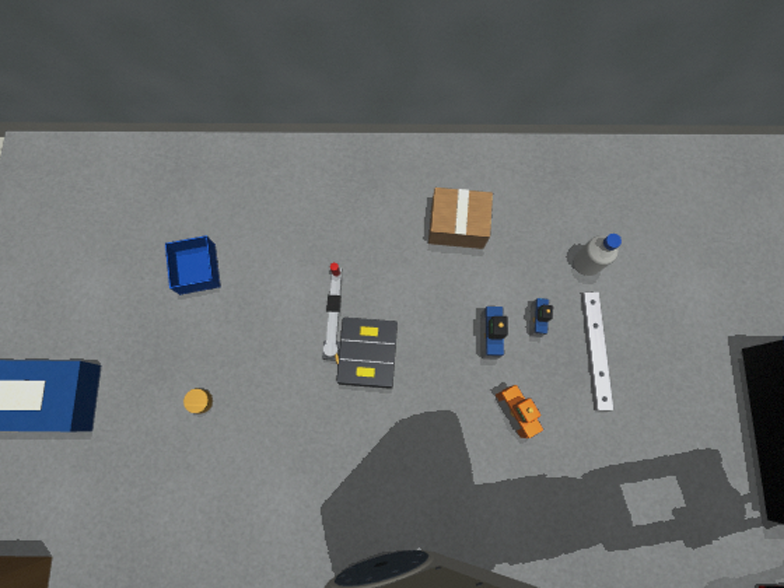

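View pics/side0.png

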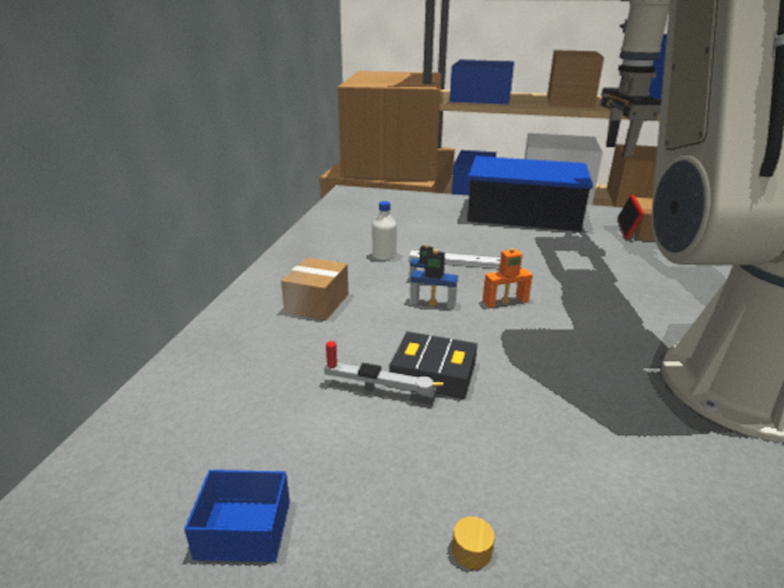

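The top picture shows the stand at about (367,352), with the brace at (332,310) and the red knob at (335,268). The strip is at (597,350). There are three gauge-like things: large blue (495,331), small blue (541,316) and orange (520,411). The large blue one fits, as the bigger of the blue pair. I'll confirm it in a crop and measure.

```bash
cat > meas.py <<'E'
from h import *
def blobs(m,amin=15):
    n,l,s,c=cv2.connectedComponentsWithStats(m.astype(np.uint8))
    return [(c[i],s[i],l==i) for i in range(1,n) if s[i,4]>=amin]
def rect(d,m,z):
    v,u=np.nonzero(m); P=np.array([ray(d,a,b,z)[:2] for a,b in zip(u,v)],np.float32)
    (c,wh,a)=cv2.minAreaRect(P)
    e=np.linalg.svd(P-P.mean(0),full_matrices=False)[2][0]
    return np.round(c,1),np.round(wh,1),round(a,1),P.mean(0).round(1),"pca ang",np.degrees(np.arctan2(e[1],e[0])).round(1)
def hsv(d): return cv2.cvtColor(d["image"],cv2.COLOR_RGB2HSV).astype(int)
E
python3 - <<'E'
from meas import *
d=dict(np.load("/tmp/top.npz")); H=hsv(d);h,s,v=H[...,0],H[...,1],H[...,2]; P=pts(d);Z=P[...,2]
print("yellow");[print(c.round(1),st[4],rect(d,m,40)) for c,st,m in blobs((h>20)&(h<35)&(s>150)&(v>120))]
print("red");[print(c.round(1),st[4],ray(d,*c,74).round(1),np.median(Z[m])) for c,st,m in blobs(((h<6)|(h>174))&(s>150)&(v>80),8)]
print("white");[print(c.round(1),st[4],rect(d,m,16)) for c,st,m in blobs((s<40)&(v>165),150)]
print("blue");[print(c.round(1),st[4],rect(d,m,62)) for c,st,m in blobs((h>100)&(h<125)&(s>120)&(v>50),40)]
print("height bumps");
[print(c.round(1),st[4],rect(d,m,108)) for c,st,m in blobs((Z>98)&(Z<112)&(P[...,0]>350)&(P[...,0]<900),20)]
m=(Z>50)&(Z<115);im=d["image"][200:320,320:450]; save("crop.png",im,5)
E
```

```text
yellow
[263.1 236.3] 79 (array([521.3,  78.3]), array([15.5, 30.6]), 0.5, array([520.6,  78.1], dtype=float32), 'pca ang', np.float32(-94.2))
[260.6 265.3] 80 (array([447.7,  82.1]), array([14.9, 30.2]), 0.5, array([447.,  83.], dtype=float32), 'pca ang', np.float32(-91.9))
red
[238.8 191.1] 35 [629.8 140.2  74. ] 72.84393236813057
white
[329.8 150.5] 245 (array([ 766.1, -100.7]), array([21.1, 95. ]), 84.9, array([ 766.3, -100.8], dtype=float32), 'pca ang', np.float32(174.6))
[427.4 250.9] 844 (array([ 493.9, -345.7]), array([216.2,  27.2]), 2.1, array([ 491. , -345.9], dtype=float32), 'pca ang', np.float32(-177.9))
[236.2 238.9] 221 (array([520., 151.]), array([79.4, 23.4]), 1.8, array([517.6, 149.1], dtype=float32), 'pca ang', np.float32(177.3))
[ 14.8 281.8] 641 (array([401.8, 711.1]), array([50.2, 81. ]), 0.5, array([402.2, 709.6], dtype=float32), 'pca ang', np.float32(-93.4))
blue
[437.2 172. ] 106 (array([ 689.6, -370. ]), array([26.7, 31.9]), 27.1, array([ 689. , -370.7], dtype=float32), 'pca ang', np.float32(-50.4))
[136.7 189. ] 1305 (array([637.8, 404.3]), array([103.6,  90
[... 656 characters left out ...]
83 (array([400.6, 636.1]), array([119.6, 176.9]), 0.5, array([400.1, 625.3], dtype=float32), 'pca ang', np.float32(-103.4))
height bumps
[431.4 177.1] 58 (array([ 659.8, -336.4]), array([30.4, 22.3]), 40.7, array([ 659.3, -335.1], dtype=float32), 'pca ang', np.float32(-138.5))
[356.5 232.5] 150 (array([ 519.6, -146. ]), array([26.1, 32.3]), 87.9, array([ 519.4, -146. ], dtype=float32), 'pca ang', np.float32(178.6))
[558.2 248.5] 33 (array([ 482.6, -612.6]), array([ 9.2, 33.4]), 80.5, array([ 485.3, -615.8], dtype=float32), 'pca ang', np.float32(175.6))
[377.2 292.9] 173 (array([ 379.9, -187.7]), array([33.7, 27.4]), 28.2, array([ 379.9, -187.5], dtype=float32), 'pca ang', np.float32(-148.9))
```

View pics/crop.png

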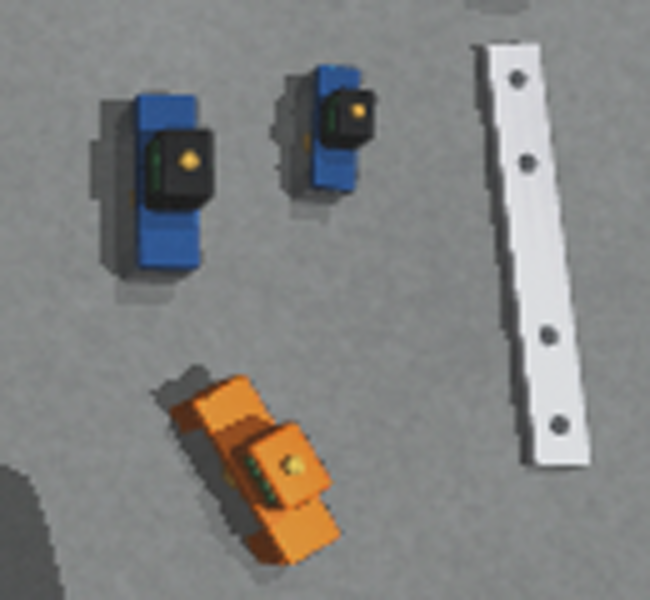

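The crop confirms that the large blue gauge (crop 170,180) is clearly bigger than the small blue one (345,130). So the target is the one at world (519,-146), with its long axis along world x. First I'll square the tool to the world axes and travel towards the knob.

Call:
move_arm([
  {"x": 0.33, "y": -0.33, "az": 0.08, "hand": -0.1},
  {"x": 0.66, "y": -0.66, "az": 0.159, "hand": -0.1},
  {"x": 1, "y": -1, "az": 0.159, "hand": -0.1},
  {"x": 1, "y": -1, "az": 0.159, "hand": -0.1},
])

```text
validation failed for argument at $.ro...
```

Call:
move_arm([
  {"x": 0.25, "y": -0.25},
  {"x": 0.5, "y": -0.5},
  {"x": 0.75, "y": -0.75},
  {"x": 1, "y": -1},
  {"x": 1, "y": -1},
])

```text
validation failed for argument at $.ro...
```

Call:
move_arm([
  {"x": 0.25, "y": -0.25},
  {"x": 0.5, "y": -0.5},
  {"x": 0.75, "y": -0.75},
  {"x": 1, "y": -1},
  {"x": 1, "y": -1},
])

```text
validation failed for argument at $.ro...
```

Call:
move_arm([
  {"x": 0.2, "y": -0.33, "az": 0.04},
  {"x": 0.45, "y": -0.66, "az": 0.04},
  {"x": 0.45, "y": -1, "az": 0.04},
  {"x": 0.45, "y": -1, "az": 0.04},
  {"x": 0.45, "y": -1, "az": 0.04},
])

```text
validation failed for argument at $.ro...
```

The rows were refused, probably because each one needs all seven numbers.

Call:
move_arm([
  {"hand": -0.1, "x": 0.33, "y": -0.33, "z": 0, "ax": 0, "ay": 0, "az": 0.08},
  {"hand": -0.1, "x": 0.66, "y": -0.66, "z": 0, "ax": 0, "ay": 0, "az": 0.159},
  {"hand": -0.1, "x": 1, "y": -1, "z": 0, "ax": 0, "ay": 0, "az": 0.159},
  {"hand": -0.1, "x": 1, "y": -1, "z": 0, "ax": 0, "ay": 0, "az": 0.159},
])

```text
clock: 0.6
eef_pos: [263.6, -420.2, 200.9]
tcp_rot: [-3.14, -0.003, 0.0]
ft_force: [0.3, -0.4, -0.1]
gripper_width: 0.589
grip_force: 0.0
```

Call:
move_arm([
  {"hand": -0.1, "x": 0.33, "y": -0.33, "z": 0, "ax": 0, "ay": 0, "az": 0},
  {"hand": -0.1, "x": 0.66, "y": -0.66, "z": 0, "ax": 0, "ay": 0, "az": 0},
  {"hand": -0.1, "x": 1, "y": -1, "z": 0, "ax": 0, "ay": 0, "az": 0},
  {"hand": -0.1, "x": 1, "y": -1, "z": 0, "ax": 0, "ay": 0, "az": 0},
])

```text
clock: 1.1
eef_pos: [414.4, -270.8, 201.0]
tcp_rot: [-3.141, -0.004, -0.0]
ft_force: [-0.5, -0.2, -0.2]
gripper_width: 0.449
grip_force: 0.0
```

Call:
move_arm([
  {"hand": -0.1, "x": 0.33, "y": -0.33, "z": 0, "ax": 0, "ay": 0, "az": 0},
  {"hand": -0.1, "x": 0.66, "y": -0.66, "z": 0, "ax": 0, "ay": 0, "az": 0},
  {"hand": -0.1, "x": 1, "y": -1, "z": 0, "ax": 0, "ay": 0, "az": 0},
  {"hand": -0.1, "x": 1, "y": -1, "z": 0, "ax": 0, "ay": 0, "az": 0},
])

```text
clock: 1.6
eef_pos: [564.4, -120.7, 200.8]
tcp_rot: [-3.141, -0.004, 0.0]
ft_force: [0.6, -0.5, -0.0]
gripper_width: 0.449
grip_force: 0.0
```

Call:
move_arm([
  {"hand": -0.1, "x": 0.2, "y": -0.33, "z": 0, "ax": 0, "ay": 0, "az": 0},
  {"hand": -0.1, "x": 0.44, "y": -0.66, "z": 0, "ax": 0, "ay": 0, "az": 0.04},
  {"hand": -0.1, "x": 0.44, "y": -1, "z": 0, "ax": 0, "ay": 0, "az": 0.04},
  {"hand": -0.1, "x": 0.44, "y": -1, "z": 0, "ax": 0, "ay": 0, "az": 0.04},
  {"hand": -0.1, "x": 0.44, "y": -1, "z": 0, "ax": 0, "ay": 0, "az": 0.04},
])

```text
clock: 2.22
eef_pos: [628.2, 25.9, 200.9]
tcp_rot: [3.139, -0.098, -0.001]
ft_force: [-0.8, -0.3, 0.1]
gripper_width: 0.453
grip_force: 0.0
```

```bash
cat >> h.py <<'E'
def rel(p,yaw=None):
    o=get_obs(); R=Ro.from_rotvec(o["tcp_rot"]).as_matrix()
    s=R.T@(np.array(p)-o["eef_pos"])/150; y=np.degrees(np.arctan2(R[1,0],R[0,0]))
    print("shift",s.round(3),"yaw now",y.round(1),"az",None if yaw is None else round((y-yaw)/90,3),"F",o["ft_force"].round(1),"w",round(o["gripper_width"]*92,1))
E
python3 - <<'E'
from h import *
rel((630,140.2,53),-3.8)
# arc plan: shifts in tool frame at knob (yaw -3.8), hinge centre
th=np.radians(-3.8)
for a in (15,30,45,60,75,90):
    r=np.radians(a); print(a,(145*(np.cos(r)-1)/150).round(3),(-145*np.sin(r)/150).round(3),"az",-round(a/90,3))
E
```

```text
shift [-0.035 -0.762  0.986] yaw now -3.6 az 0.002 F [-0.8 -0.3  0.1] w 41.7
15 -0.033 -0.25 az -0.167
30 -0.13 -0.483 az -0.333
45 -0.283 -0.684 az -0.5
60 -0.483 -0.837 az -0.667
75 -0.716 -0.934 az -0.833
90 -0.967 -0.967 az -1.0
```

Call:
move_arm([
  {"hand": -0.1, "x": -0.02, "y": -0.38, "z": 0.2, "ax": 0, "ay": 0, "az": 0},
  {"hand": -0.1, "x": -0.035, "y": -0.76, "z": 0.4, "ax": 0, "ay": 0, "az": 0},
  {"hand": -0.1, "x": -0.035, "y": -0.76, "z": 0.6, "ax": 0, "ay": 0, "az": 0},
  {"hand": -0.1, "x": -0.035, "y": -0.76, "z": 0.8, "ax": 0, "ay": 0, "az": 0},
  {"hand": -0.1, "x": -0.035, "y": -0.76, "z": 0.98, "ax": 0, "ay": 0, "az": 0},
])

```text
clock: 2.85
eef_pos: [630.6, 139.0, 53.2]
tcp_rot: [3.139, -0.101, -0.001]
ft_force: [-0.3, -0.2, -0.7]
gripper_width: 0.448
grip_force: 0.0
```

Call:
move_arm([
  {"hand": -1, "x": 0, "y": 0, "z": 0, "ax": 0, "ay": 0, "az": 0},
  {"hand": -1, "x": 0, "y": 0, "z": 0, "ax": 0, "ay": 0, "az": 0},
  {"hand": -1, "x": 0, "y": 0, "z": 0, "ax": 0, "ay": 0, "az": 0},
  {"hand": -1, "x": 0, "y": 0, "z": 0, "ax": 0, "ay": 0, "az": 0},
], force=6)

```text
clock: 3.35
eef_pos: [631.7, 140.8, 55.6]
tcp_rot: [-3.14, 0.099, -0.004]
ft_force: [0.5, -1.2, 3.0]
gripper_width: 0.166
grip_force: 6.0
```

Call:
move_arm([
  {"hand": -1, "x": -0.015, "y": -0.168, "z": 0, "ax": 0, "ay": 0, "az": -0.111},
  {"hand": -1, "x": -0.058, "y": -0.331, "z": 0, "ax": 0, "ay": 0, "az": -0.222},
  {"hand": -1, "x": -0.13, "y": -0.483, "z": 0, "ax": 0, "ay": 0, "az": -0.333},
  {"hand": -1, "x": -0.226, "y": -0.622, "z": 0, "ax": 0, "ay": 0, "az": -0.444},
])

```text
clock: 3.85
eef_pos: [602.2, 236.6, 55.3]
tcp_rot: [2.981, 0.989, -0.001]
ft_force: [-4.7, -5.3, 8.1]
gripper_width: 0.164
grip_force: 6.0
```

```bash
python3 - <<'E'
from h import *
o=get_obs();c=np.array([488,148.4]);d=o["eef_pos"][:2]-c
print(np.hypot(*d),np.degrees(np.arctan2(d[1],d[0])),o["eef_pos"]);rel((0,0,0))
E
```

```text
144.24416363619355 37.68594867180878 [602.15100593 236.58121449  55.2699133 ]
shift [-4.161 -1.135  0.371] yaw now 36.7 az None F [-4.7 -5.3  8.1] w 15.1
```

Call:
move_arm([
  {"hand": -1, "x": -0.015, "y": -0.168, "z": 0, "ax": 0, "ay": 0, "az": -0.111},
  {"hand": -1, "x": -0.058, "y": -0.331, "z": 0, "ax": 0, "ay": 0, "az": -0.222},
  {"hand": -1, "x": -0.13, "y": -0.483, "z": 0, "ax": 0, "ay": 0, "az": -0.333},
  {"hand": -1, "x": -0.2, "y": -0.59, "z": 0, "ax": 0, "ay": 0, "az": -0.42},
])

```text
clock: 4.35
eef_pos: [524.4, 288.9, 54.7]
tcp_rot: [2.5, 1.901, -0.004]
ft_force: [-2.4, -8.3, 4.3]
gripper_width: 0.168
grip_force: 6.0
```

Call:
move_arm([
  {"hand": -1, "x": -0.01, "y": -0.1, "z": 0, "ax": 0, "ay": 0, "az": -0.07},
  {"hand": -1, "x": -0.02, "y": -0.18, "z": 0, "ax": 0, "ay": 0, "az": -0.11},
  {"hand": -1, "x": -0.02, "y": -0.18, "z": 0, "ax": 0, "ay": 0, "az": -0.11},
  {"hand": -1, "x": -0.02, "y": -0.18, "z": 0, "ax": 0, "ay": 0, "az": -0.11},
])

```text
clock: 4.85
eef_pos: [499.1, 293.4, 54.8]
tcp_rot: [2.332, 2.104, -0.001]
ft_force: [-1.2, -5.8, 2.4]
gripper_width: 0.168
grip_force: 6.0
```

```bash
python3 - <<'E'
from h import *
o=get_obs();c=np.array([488,148.4]);d=o["eef_pos"][:2]-c
print(np.hypot(*d),np.degrees(np.arctan2(d[1],d[0])),o["eef_pos"]);rel((0,0,0))
E
```

```text
145.3832272321317 85.6291169368952 [499.07999443 293.36039626  54.77145669]
shift [-2.287 -3.109  0.367] yaw now 84.1 az None F [-1.2 -5.8  2.4] w 15.5
```

Call:
move_arm([
  {"hand": 0, "x": 0, "y": 0, "z": 0, "ax": 0, "ay": 0, "az": 0},
  {"hand": 0, "x": 0, "y": 0, "z": 0, "ax": 0, "ay": 0, "az": 0},
  {"hand": 0, "x": 0, "y": 0, "z": -0.3, "ax": 0, "ay": 0, "az": 0},
  {"hand": 0, "x": 0, "y": 0, "z": -0.6, "ax": 0, "ay": 0, "az": 0},
  {"hand": 0, "x": 0, "y": 0, "z": -0.9, "ax": 0, "ay": 0, "az": 0},
])

```text
clock: 5.48
eef_pos: [499.1, 294.3, 190.7]
tcp_rot: [-2.333, -2.103, -0.0]
ft_force: [0.7, 0.4, 0.3]
gripper_width: 0.498
grip_force: 0.0
```

Call:
move_arm([
  {"hand": 0, "x": -0.3, "y": 0, "z": 0, "ax": 0, "ay": 0, "az": 0.11},
  {"hand": 0, "x": -0.6, "y": 0, "z": 0, "ax": 0, "ay": 0, "az": 0.22},
  {"hand": 0, "x": -0.9, "y": 0, "z": 0, "ax": 0, "ay": 0, "az": 0.33},
  {"hand": 0, "x": -1, "y": 0, "z": 0, "ax": 0, "ay": 0, "az": 0.44},
  {"hand": 0, "x": -1, "y": 0, "z": 0, "ax": 0, "ay": 0, "az": 0.44},
])

```text
clock: 6.1
eef_pos: [483.8, 144.3, 189.4]
tcp_rot: [-2.908, -1.188, -0.001]
ft_force: [-0.6, -0.4, 0.0]
gripper_width: 0.503
grip_force: 0.0
```

```bash
python3 - <<'E'
from h import *
rel((494,-345.7,190),2.1)
E
```

```text
shift [-2.238  2.38  -0.005] yaw now 44.4 az 0.47 F [-0.6 -0.4  0. ] w 46.3
```

Call:
move_arm([
  {"hand": 0, "x": -0.23, "y": 0.25, "z": 0, "ax": 0, "ay": 0, "az": 0.11},
  {"hand": 0, "x": -0.47, "y": 0.5, "z": 0, "ax": 0, "ay": 0, "az": 0.22},
  {"hand": 0, "x": -0.7, "y": 0.75, "z": 0, "ax": 0, "ay": 0, "az": 0.33},
  {"hand": 0, "x": -0.94, "y": 1, "z": 0, "ax": 0, "ay": 0, "az": 0.44},
  {"hand": 0, "x": -0.94, "y": 1, "z": 0, "ax": 0, "ay": 0, "az": 0.47},
])

```text
clock: 6.72
eef_pos: [488.9, -63.0, 189.3]
tcp_rot: [3.141, 0.057, 0.001]
ft_force: [0.1, 0.3, 0.3]
gripper_width: 0.496
grip_force: 0.0
```

Call:
move_arm([
  {"hand": 0, "x": -0.01, "y": 0.33, "z": 0, "ax": 0, "ay": 0, "az": 0},
  {"hand": 0, "x": -0.02, "y": 0.66, "z": 0, "ax": 0, "ay": 0, "az": 0},
  {"hand": 0, "x": -0.02, "y": 0.95, "z": 0, "ax": 0, "ay": 0, "az": 0},
  {"hand": 0, "x": -0.02, "y": 0.95, "z": 0, "ax": 0, "ay": 0, "az": 0},
])

```text
clock: 7.22
eef_pos: [491.5, -205.0, 189.1]
tcp_rot: [3.141, 0.062, 0.001]
ft_force: [-0.3, 1.3, -0.7]
gripper_width: 0.498
grip_force: 0.0
```

Call:
move_arm([
  {"hand": 0, "x": -0.01, "y": 0.33, "z": 0, "ax": 0, "ay": 0, "az": 0},
  {"hand": 0, "x": -0.01, "y": 0.66, "z": 0.2, "ax": 0, "ay": 0, "az": 0},
  {"hand": 0, "x": -0.01, "y": 0.94, "z": 0.4, "ax": 0, "ay": 0, "az": 0},
  {"hand": 0, "x": -0.01, "y": 0.94, "z": 0.6, "ax": 0, "ay": 0, "az": 0},
  {"hand": 0, "x": -0.01, "y": 0.94, "z": 0.6, "ax": 0, "ay": 0, "az": 0},
])

```text
clock: 7.85
eef_pos: [493.5, -342.1, 96.9]
tcp_rot: [-3.138, -0.063, 0.006]
ft_force: [-0.2, 0.3, 0.1]
gripper_width: 0.501
grip_force: 0.0
```

```bash
python3 - <<'E'
from meas import *
rel((494,-345.7,10.5),2.1)
for n in ("top","side"):
    d=viewer.get_image(n); np.savez("/tmp/%s1.npz"%n,**d)
    if n=="top":
        save("t1.png",d["image"][140:330,180:460],2.8)
        H=hsv(d);h,s,v=H[...,0],H[...,1],H[...,2]
        print("red");[print(c.round(1),st[4],ray(d,*c,74).round(1)) for c,st,m in blobs(((h<6)|(h>174))&(s>150)&(v>80),8)]
        print("yellow");[print(c.round(1),st[4],rect(d,m,40)) for c,st,m in blobs((h>20)&(h<35)&(s>150)&(v>120))]
        print("white");[print(c.round(1),st[4],rect(d,m,16)) for c,st,m in blobs((s<40)&(v>165),20)]
E
```

```text
shift [0.005 0.026 0.576] yaw now 2.3 az 0.002 F [-0.2  0.3  0.1] w 46.1
red
[176.5 243. ] 43 [496.1 288.5  74. ]
yellow
[263.2 236.2] 78 (array([521.3,  78.3]), array([15.5, 30.6]), 0.5, array([520.7,  77.9], dtype=float32), 'pca ang', np.float32(-95.1))
[260.8 265.3] 78 (array([447.7,  82.1]), array([14.9, 30.1]), 0.5, array([447. ,  82.6], dtype=float32), 'pca ang', np.float32(-91.8))
[141.5 289. ] 15 (array([387.1, 377.3]), array([29.5,  4.8]), 85.0, array([386.2, 376. ], dtype=float32), 'pca ang', np.float32(-89.5))
white
[  0.6 102.1] 22 (array([904.3, 836.3]), array([35.4,  5.7]), 10.4, array([908.3, 838.2], dtype=float32), 'pca ang', np.float32(-175.3))
[329.8 150.6] 246 (array([ 765.9, -100.6]), array([21.1, 95.2]), 84.9, array([ 766.1, -100.8], dtype=float32), 'pca ang', np.float32(174.7))
[542.7 213. ] 2421 (array([ 583.2, -656.5]), array([111.9, 328.9]), 70.0, array([ 594.6, -658.9], dtype=float32), 'pca ang', np.float32(162.2))
[433.2 183. ] 98 (array([ 674. , -376.9]), array([22.4, 48.1]), 10.2, array([ 674.3, -377.1], dtype=float32), 'pca ang', np.float32(106.4))
[423.
[... 270 characters left out ...]
224.9 248.1] 233 (array([492.2, 178.9]), array([82. , 21.5]), 87.3, array([493. , 177.7], dtype=float32), 'pca ang', np.float32(-94.5))
[430.  271.9] 409 (array([ 437.8, -347.8]), array([103.8,  27.2]), 1.8, array([ 436.6, -348. ], dtype=float32), 'pca ang', np.float32(-178.4))
[ 14.8 281.8] 641 (array([401.8, 711.1]), array([50.2, 81. ]), 0.5, array([402.2, 709.6], dtype=float32), 'pca ang', np.float32(-93.4))
[438.7 391.9] 5995 (array([ 183.7, -362.9]), array([175.5, 333.4]), 0.6, array([ 154.5, -343.9], dtype=float32), 'pca ang', np.float32(-99.4))
[369.5 396. ] 235 (array([ 157.4, -188. ]), array([ 12.4, 152.6]), 60.4, array([ 143.8, -179.9], dtype=float32), 'pca ang', np.float32(151.7))
```

View pics/t1.png

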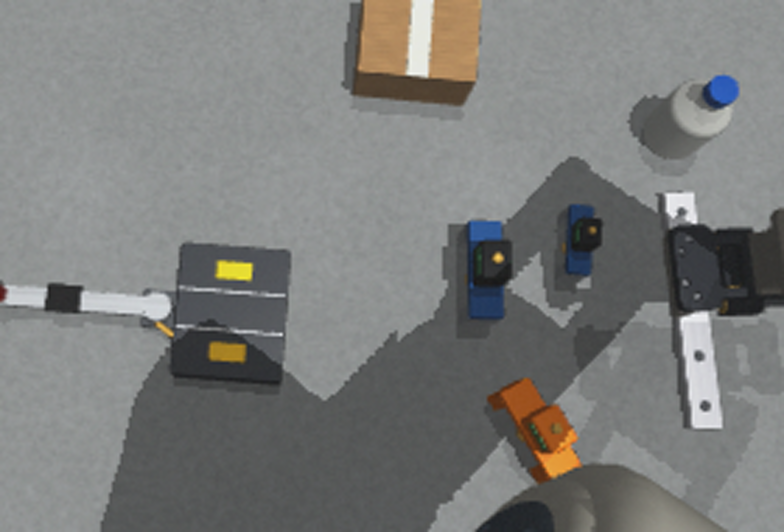

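The brace is out, in line with the lane (crop 60,298), and the gripper is over the strip at crop (700,265). Now I'll descend and grip.

Call:
move_arm([
  {"hand": 0, "x": 0.005, "y": 0.026, "z": 0.2, "ax": 0, "ay": 0, "az": 0},
  {"hand": 0, "x": 0.005, "y": 0.026, "z": 0.4, "ax": 0, "ay": 0, "az": 0},
  {"hand": 0, "x": 0.005, "y": 0.026, "z": 0.5, "ax": 0, "ay": 0, "az": 0},
  {"hand": 0, "x": 0.005, "y": 0.026, "z": 0.57, "ax": 0, "ay": 0, "az": 0},
  {"hand": 0, "x": 0.005, "y": 0.026, "z": 0.57, "ax": 0, "ay": 0, "az": 0},
])

```text
clock: 8.57
eef_pos: [495.5, -348.0, 13.9]
tcp_rot: [-3.141, -0.06, -0.0]
ft_force: [0.5, 0.6, -0.4]
gripper_width: 0.496
grip_force: 0.0
```

Call:
move_arm([
  {"hand": -1, "x": 0, "y": 0, "z": 0, "ax": 0, "ay": 0, "az": 0},
  {"hand": -1, "x": 0, "y": 0, "z": 0, "ax": 0, "ay": 0, "az": 0},
  {"hand": -1, "x": 0, "y": 0, "z": 0, "ax": 0, "ay": 0, "az": 0},
  {"hand": -1, "x": 0, "y": 0, "z": 0, "ax": 0, "ay": 0, "az": 0},
], force=30)

```text
clock: 9.07
eef_pos: [495.3, -348.3, 13.9]
tcp_rot: [3.141, 0.059, 0.0]
ft_force: [0.2, 0.8, 0.6]
gripper_width: 0.088
grip_force: 0.0
```

The width of 8 mm with no force suggests a miss, so I'll look.

```bash
python3 - <<'E'
from h import *
rel((494,-345.7,10.5),2.1)
d=viewer.get_image("side"); e=viewer.get_image("top")
a=cv2.resize(d["image"][130:270,260:460],(700,490));b=cv2.resize(e["image"][180:310,370:490],(0,0),fx=4,fy=4)
save("s2.png",np.hstack([cv2.resize(a,(420,294)),cv2.resize(b,(271,294))]),1.15)
E
```

```text
shift [-0.008 -0.018  0.023] yaw now 2.2 az 0.001 F [0.2 0.8 0.6] w 8.1
```

View pics/s2.png

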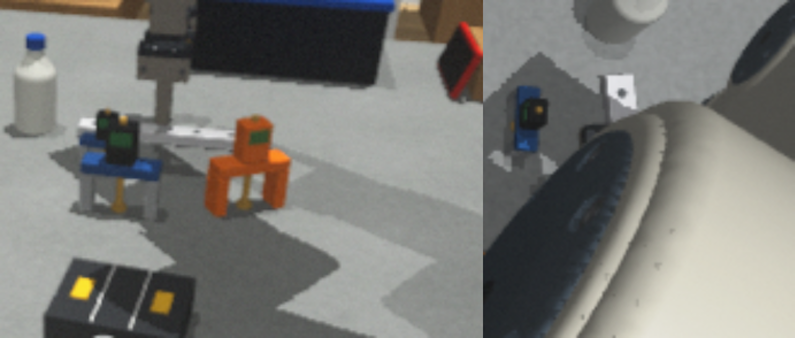

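```bash
python3 - <<'E'
from meas import *
for n,z in(("top",0),("side",0),("top1",0),("side1",0),("now",1)):
    d=viewer.get_image("side") if z else dict(np.load("/tmp/%s.npz"%n))
    H=hsv(d);P=pts(d);m=(H[...,1]<45)&(H[...,2]>150)&(P[...,2]>8)&(P[...,2]<24)&(abs(P[...,0]-494)<130)&(abs(P[...,1]+346)<60)
    Q=P[m]
    if len(Q): print(n,len(Q),np.percentile(Q[:,0],[1,99]).round(),"z",np.median(Q[:,2]).round(1),[(x,np.percentile(Q[abs(Q[:,0]-x)<12,1],[3,97]).round(1).tolist()) for x in(420,450,480,510,540,570) if (abs(Q[:,0]-x)<12).sum()>3])
E
```

```text
top 852 [386. 601.] z 15.4 [(420, [-361.1, -335.8]), (450, [-360.6, -334.8]), (480, [-359.5, -333.8]), (510, [-357.2, -332.2]), (540, [-357.2, -331.9]), (570, [-356.1, -330.3])]
side 208 [402. 601.] z 16.3 [(420, [-362.6, -334.3]), (450, [-361.0, -332.8]), (480, [-357.4, -331.6]), (510, [-359.5, -330.6])]
top1 509 [386. 601.] z 15.5 [(420, [-361.5, -335.6]), (450, [-360.5, -333.9]), (480, [-359.0, -334.0]), (570, [-354.9, -332.9])]
side1 167 [402. 601.] z 16.6 [(420, [-363.7, -334.7]), (450, [-359.5, -333.4]), (480, [-358.4, -331.8]), (510, [-336.1, -331.2])]
now 142 [402. 601.] z 16.6 [(420, [-361.1, -335.4]), (450, [-360.1, -332.5]), (480, [-359.4, -331.9])]
```

```bash
python3 - <<'E'
from meas import *
print(env.tip_reach,get_obs()["eef_pos"],get_obs()["gripper_width"])
d=viewer.get_image("side");P=pts(d)
m=(abs(P[...,0]-495)<40)&(abs(P[...,1]+346)<60)&(P[...,2]>3)&(P[...,2]<60)
H=hsv(d)
v,u=np.nonzero(m)
for r in range(v.min(),v.max()+1,2):
    k=v==r; c=(u[k]); Q=P[r,c]
    print(r,c.min(),c.max(),"x",Q[:,0].min().round(),Q[:,0].max().round(),"y",np.percentile(Q[:,1],[5,50,95]).round(),"z",np.percentile(Q[:,2],[5,50,95]).round(),H[r,int(np.median(c))])
E
```

```text
8.0 [ 495.27831786 -348.20753893   13.71033297] 0.006056940293828637
171 331 331 x 484.0 484.0 y [-343. -343. -343.] z [60. 60. 60.] [ 47  13 138]
173 325 330 x 486.0 501.0 y [-336. -335. -334.] z [54. 55. 56.] [19 35 80]
175 325 330 x 485.0 501.0 y [-339. -336. -333.] z [47. 48. 50.] [21 31 81]
177 325 330 x 485.0 500.0 y [-339. -337. -334.] z [40. 41. 43.] [17 28 82]
179 324 330 x 484.0 504.0 y [-345. -337. -334.] z [30. 34. 36.] [27 28 83]
181 318 326 x 498.0 523.0 y [-359. -355. -352.] z [16. 17. 19.] [ 60   2 117]
183 318 339 x 456.0 521.0 y [-353. -346. -338.] z [15. 17. 18.] [ 75   5 106]
185 318 338 x 458.0 520.0 y [-338. -334. -330.] z [13. 15. 17.] [ 30   2 129]
187 318 338 x 457.0 520.0 y [-336. -333. -330.] z [ 6.  9. 12.] [ 30   4 124]
189 328 338 x 456.0 487.0 y [-334. -332. -330.] z [3. 4. 6.] [120   2 120]Traceback (most recent call last):
  File "<stdin>", line 9, in <module>
    return umr_minimum(a, axis, None, out, keepdims, initial, where)
ValueError: zero-size array to reduction operation minimum which has no identity
```

The strip has not moved. In the side depth the fingertips end near z ≈ 27, about 20 mm above where the stated tip reach puts them. I'll lift, open and measure the tip height in clear view.

Call:
move_arm([
  {"hand": 0, "x": 0, "y": 0, "z": -0.2, "ax": 0, "ay": 0, "az": 0},
  {"hand": 0, "x": 0, "y": 0, "z": -0.4, "ax": 0, "ay": 0, "az": 0},
  {"hand": 0, "x": 0, "y": 0, "z": -0.4, "ax": 0, "ay": 0, "az": 0},
  {"hand": 0, "x": 0, "y": 0, "z": -0.4, "ax": 0, "ay": 0, "az": 0},
])

```text
clock: 9.78
eef_pos: [494.9, -347.9, 73.0]
tcp_rot: [-3.141, -0.059, 0.001]
ft_force: [-1.0, 1.1, -0.5]
gripper_width: 0.415
grip_force: 0.0
```

```bash
python3 - <<'E'
from meas import *
o=get_obs();print(o["eef_pos"],o["gripper_width"],o["joint_positions"].round(4))
d=viewer.get_image("side");P=pts(d);H=hsv(d)
m=(abs(P[...,0]-495)<60)&(abs(P[...,1]+346)<70)&(P[...,2]>22)&(P[...,2]<150)
v,u=np.nonzero(m)
for r in range(v.min(),v.max()+1,2):
    c=u[v==r]
    if len(c)==0: continue
    Q=P[r,c];print(r,c.min(),c.max(),"x",Q[:,0].min().round(),Q[:,0].max().round(),"y",np.percentile(Q[:,1],[5,50,95]).round(),"z",np.percentile(Q[:,2],[5,50,95]).round())
K,R,t=d["mtx"],d["R"],d["t"]
for y in(-325,-371):
  for z in (66,50,58):
    q=R@np.array([495,y,z])+t; print(y,z,(K@q/q[2])[:2].round(1))
save("s3.png",d["image"][110:220,260:400],5)
E
```

```text
[ 494.89257705 -347.92835817   73.04702505] 0.4145619282308431 [-0.6152  0.4683  1.7791 -0.      0.8949  0.9178]
146 327 327 x 499.0 499.0 y [-312. -312. -312.] z [150. 150. 150.]
148 326 333 x 484.0 501.0 y [-349. -313. -311.] z [133. 144. 145.]
150 326 333 x 484.0 501.0 y [-351. -315. -312.] z [125. 137. 139.]
152 326 332 x 483.0 501.0 y [-317. -315. -312.] z [130. 131. 132.]
154 326 332 x 483.0 500.0 y [-317. -314. -313.] z [124. 125. 126.]
156 326 332 x 483.0 500.0 y [-320. -316. -313.] z [117. 119. 119.]
158 326 332 x 485.0 499.0 y [-352. -317. -314.] z [ 99. 112. 113.]
160 326 331 x 484.0 499.0 y [-319. -317. -314.] z [104. 105. 107.]
162 325 331 x 484.0 503.0 y [-324. -316. -314.] z [ 96.  99. 100.]
164 325 331 x 483.0 501.0 y [-319. -317. -315.] z [92. 93. 93.]
-325 66 [326.8 171. ]
-325 50 [326.4 175.8]
-325 58 [326.6 173.4]
-371 66 [328.4 165.5]
-371 50 [328.1 170.2]
-371 58 [328.3 167.9]
```

View pics/s3.png

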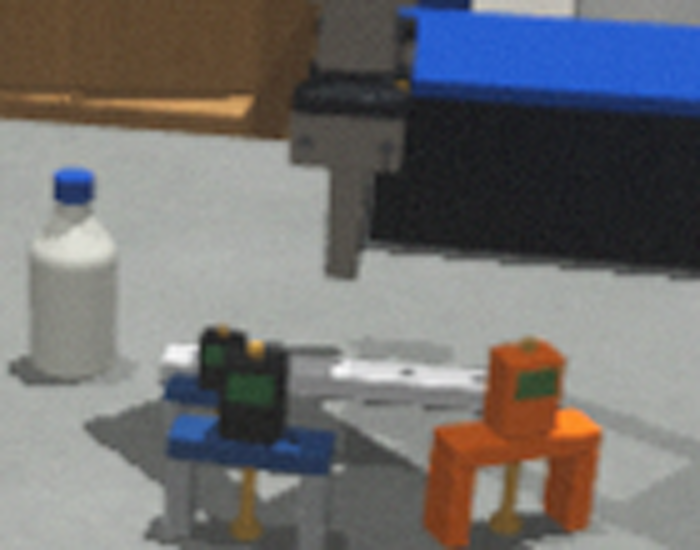

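Fingertip bottom in the crop is (342,278), which is image row 165.6 and z ≈ 88, while TCP z reads 73. So the tips really sit about 15 mm above the reported TCP, not 8 below it. This agrees with the closed view (28 against 13.7), so I'll work with that offset. I'll lower in stages and watch the force.

Call:
move_arm([
  {"hand": 0, "x": 0, "y": -0.01, "z": 0.2, "ax": 0, "ay": 0, "az": 0},
  {"hand": 0, "x": 0, "y": -0.01, "z": 0.4, "ax": 0, "ay": 0, "az": 0},
  {"hand": 0, "x": 0, "y": -0.01, "z": 0.46, "ax": 0, "ay": 0, "az": 0},
  {"hand": 0, "x": 0, "y": -0.01, "z": 0.46, "ax": 0, "ay": 0, "az": 0},
])

```text
clock: 10.32
eef_pos: [494.6, -346.3, 3.8]
tcp_rot: [-3.14, -0.059, 0.003]
ft_force: [0.1, 0.3, 0.9]
gripper_width: 0.5
grip_force: 0.0
```

Call:
move_arm([
  {"hand": 0, "x": 0, "y": 0, "z": 0.02, "ax": 0, "ay": 0, "az": 0},
  {"hand": 0, "x": 0, "y": 0, "z": 0.04, "ax": 0, "ay": 0, "az": 0},
  {"hand": 0, "x": 0, "y": 0, "z": 0.06, "ax": 0, "ay": 0, "az": 0},
  {"hand": 0, "x": 0, "y": 0, "z": 0.06, "ax": 0, "ay": 0, "az": 0},
])

```text
clock: 10.82
eef_pos: [495.2, -346.7, -4.3]
tcp_rot: [-3.141, -0.059, -0.0]
ft_force: [0.1, 0.6, -0.1]
gripper_width: 0.498
grip_force: 0.0
```

Call:
move_arm([
  {"hand": 0, "x": 0, "y": 0, "z": 0.02, "ax": 0, "ay": 0, "az": 0},
  {"hand": 0, "x": 0, "y": 0, "z": 0.04, "ax": 0, "ay": 0, "az": 0},
  {"hand": 0, "x": 0, "y": 0, "z": 0.04, "ax": 0, "ay": 0, "az": 0},
])

```text
clock: 11.2
eef_pos: [495.0, -346.6, -10.7]
tcp_rot: [-3.141, -0.059, 0.001]
ft_force: [-0.4, 0.9, -1.0]
gripper_width: 0.499
grip_force: 0.0
```

Call:
move_arm([
  {"hand": -1, "x": 0, "y": 0, "z": 0, "ax": 0, "ay": 0, "az": 0},
  {"hand": -1, "x": 0, "y": 0, "z": 0, "ax": 0, "ay": 0, "az": 0},
  {"hand": -1, "x": 0, "y": 0, "z": 0, "ax": 0, "ay": 0, "az": 0},
  {"hand": -1, "x": 0, "y": 0, "z": 0, "ax": 0, "ay": 0, "az": 0},
], force=35)

```text
clock: 11.7
eef_pos: [495.2, -346.6, -10.3]
tcp_rot: [-3.141, -0.059, 0.0]
ft_force: [-0.4, 0.4, 1.0]
gripper_width: 0.302
grip_force: 35.0
```

Gripped at 27.8 mm. Now lift and carry.

Call:
move_arm([
  {"hand": -1, "x": 0, "y": 0, "z": -0.2, "ax": 0, "ay": 0, "az": 0},
  {"hand": -1, "x": 0, "y": 0, "z": -0.45, "ax": 0, "ay": 0, "az": 0},
  {"hand": -1, "x": 0, "y": 0, "z": -0.7, "ax": 0, "ay": 0, "az": 0},
  {"hand": -1, "x": 0, "y": 0, "z": -0.97, "ax": 0, "ay": 0, "az": 0},
  {"hand": -1, "x": 0, "y": 0, "z": -0.97, "ax": 0, "ay": 0, "az": 0},
])

```text
clock: 12.32
eef_pos: [496.9, -347.9, 138.0]
tcp_rot: [3.138, 0.059, 0.007]
ft_force: [-0.3, 0.3, -3.1]
gripper_width: 0.299
grip_force: 35.0
```

Call:
move_arm([
  {"hand": -1, "x": 0, "y": -0.2, "z": 0, "ax": 0, "ay": 0, "az": 0},
  {"hand": -1, "x": 0, "y": -0.45, "z": 0, "ax": 0, "ay": 0, "az": 0},
  {"hand": -1, "x": 0, "y": -0.7, "z": 0, "ax": 0, "ay": 0, "az": 0},
  {"hand": -1, "x": 0, "y": -1, "z": 0, "ax": 0, "ay": 0, "az": 0},
])

```text
clock: 12.82
eef_pos: [488.3, -195.5, 133.3]
tcp_rot: [-3.14, -0.058, 0.004]
ft_force: [-0.2, 0.0, -3.9]
gripper_width: 0.301
grip_force: 35.0
```

Call:
move_arm([
  {"hand": -1, "x": 0, "y": -0.25, "z": 0, "ax": 0, "ay": 0, "az": 0},
  {"hand": -1, "x": 0, "y": -0.5, "z": 0, "ax": 0, "ay": 0, "az": 0},
  {"hand": -1, "x": 0, "y": -0.75, "z": 0, "ax": 0, "ay": 0, "az": 0},
  {"hand": -1, "x": 0, "y": -1, "z": 0, "ax": 0, "ay": 0, "az": 0},
])

```text
clock: 13.32
eef_pos: [482.5, -45.6, 133.5]
tcp_rot: [-3.141, -0.059, 0.004]
ft_force: [-0.2, -0.0, -3.6]
gripper_width: 0.299
grip_force: 35.0
```

Call:
move_arm([
  {"hand": -1, "x": 0, "y": -0.2, "z": 0, "ax": 0, "ay": 0, "az": -0.1},
  {"hand": -1, "x": 0, "y": -0.4, "z": 0, "ax": 0, "ay": 0, "az": -0.2},
  {"hand": -1, "x": 0, "y": -0.6, "z": 0, "ax": 0, "ay": 0, "az": -0.3},
  {"hand": -1, "x": 0, "y": -0.8, "z": 0, "ax": 0, "ay": 0, "az": -0.4},
  {"hand": -1, "x": 0.05, "y": -1, "z": 0, "ax": 0, "ay": 0, "az": -0.5},
])

```text
clock: 13.95
eef_pos: [484.0, 103.9, 133.3]
tcp_rot: [-2.875, -1.264, 0.005]
ft_force: [-0.6, -0.2, -2.5]
gripper_width: 0.299
grip_force: 35.0
```

```bash
python3 - <<'E'
from h import *
rel((488.4,150.4,60),86.2)
E
```

```text
shift [ 0.25  -0.187  0.489] yaw now 47.5 az -0.43 F [-0.6 -0.2 -2.5] w 27.5
```

Call:
move_arm([
  {"hand": -1, "x": 0.07, "y": -0.05, "z": 0, "ax": 0, "ay": 0, "az": -0.1},
  {"hand": -1, "x": 0.14, "y": -0.1, "z": 0, "ax": 0, "ay": 0, "az": -0.2},
  {"hand": -1, "x": 0.2, "y": -0.15, "z": 0.1, "ax": 0, "ay": 0, "az": -0.3},
  {"hand": -1, "x": 0.25, "y": -0.187, "z": 0.2, "ax": 0, "ay": 0, "az": -0.4},
  {"hand": -1, "x": 0.25, "y": -0.187, "z": 0.3, "ax": 0, "ay": 0, "az": -0.43},
])

```text
clock: 14.58
eef_pos: [489.5, 150.0, 88.0]
tcp_rot: [-2.295, -2.143, 0.003]
ft_force: [0.1, -0.6, -3.9]
gripper_width: 0.299
grip_force: 35.0
```

```bash
python3 - <<'E'
from meas import *
rel((488.4,150.4,32),86.2)
d=viewer.get_image("top");save("t4.png",d["image"][150:330,120:330],3.5)
e=viewer.get_image("side");np.savez("/tmp/s4.npz",**e)
for n,f in(("top",d),("side",e)):
    H=hsv(f);P=pts(f);m=(H[...,1]<45)&(H[...,2]>150)&(P[...,2]>60)&(P[...,2]<125)&(abs(P[...,0]-488)<50)&(abs(P[...,1]-150)<130)
    Q=P[m];print(n,len(Q),np.percentile(Q[:,1],[1,99]).round(),"z",np.median(Q[:,2]).round(1),[(y,np.percentile(Q[k,0],[3,97]).round(1).tolist(),np.median(Q[k,2]).round(1)) for y in(50,70,90,120,180,200,220,240) if (k:=abs(Q[:,1]-y)<8).sum()>3])
E
```

```text
shift [ 0.002 -0.006  0.373] yaw now 86.1 az -0.001 F [ 0.1 -0.6 -3.9] w 27.5
top 257 [ 40. 240.] z 113.9 [(50, [470.4, 494.3], np.float64(113.7)), (70, [470.4, 496.5], np.float64(114.0)), (90, [474.8, 498.3], np.float64(113.6)), (220, [480.6, 490.2], np.float64(114.7))]
side 285 [ 42. 258.] z 112.7 [(50, [484.3, 492.9], np.float64(113.2)), (70, [485.3, 495.1], np.float64(112.9)), (90, [483.9, 497.4], np.float64(112.7)), (120, [482.3, 498.6], np.float64(113.3)), (180, [486.7, 503.0], np.float64(112.1)), (200, [478.7, 502.8], np.float64(112.7)), (220, [478.7, 504.4], np.float64(112.5)), (240, [482.3, 505.5], np.float64(112.3))]
```

View pics/t4.png

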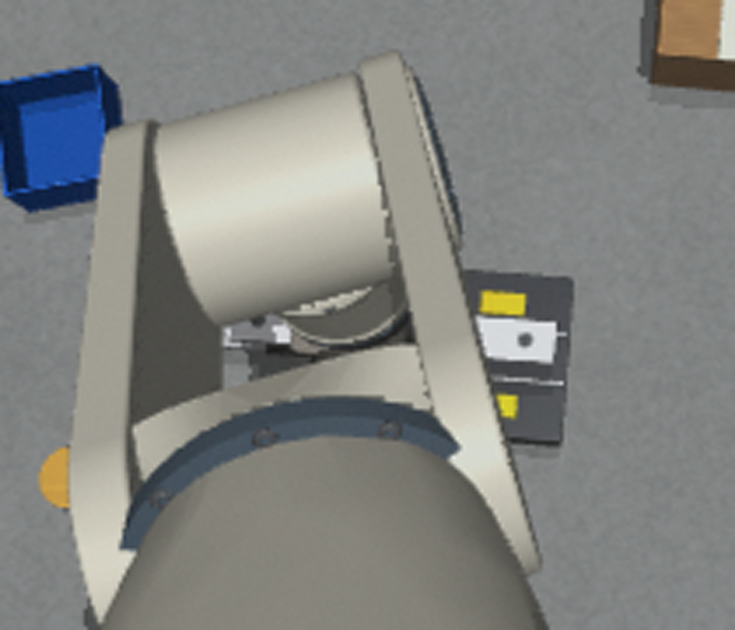

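The strip (crop 520,340) hangs level over the lane, within about 2 mm. Lowering.

Call:
move_arm([
  {"hand": -1, "x": 0, "y": -0.006, "z": 0.12, "ax": 0, "ay": 0, "az": 0},
  {"hand": -1, "x": 0, "y": -0.006, "z": 0.24, "ax": 0, "ay": 0, "az": 0},
  {"hand": -1, "x": 0, "y": -0.006, "z": 0.32, "ax": 0, "ay": 0, "az": 0},
  {"hand": -1, "x": 0, "y": -0.006, "z": 0.36, "ax": 0, "ay": 0, "az": 0},
  {"hand": -1, "x": 0, "y": -0.006, "z": 0.36, "ax": 0, "ay": 0, "az": 0},
])

```text
clock: 15.3
eef_pos: [489.6, 149.8, 36.0]
tcp_rot: [-2.3, -2.139, 0.001]
ft_force: [-0.3, -0.1, -3.8]
gripper_width: 0.3
grip_force: 35.0
```

Call:
move_arm([
  {"hand": -1, "x": 0, "y": 0, "z": 0.01, "ax": 0, "ay": 0, "az": 0},
  {"hand": -1, "x": 0, "y": 0, "z": 0.02, "ax": 0, "ay": 0, "az": 0},
  {"hand": -1, "x": 0, "y": 0, "z": 0.02, "ax": 0, "ay": 0, "az": 0},
  {"hand": -1, "x": 0, "y": 0, "z": 0.02, "ax": 0, "ay": 0, "az": 0},
])

```text
clock: 15.8
eef_pos: [489.8, 149.9, 33.3]
tcp_rot: [2.3, 2.14, 0.0]
ft_force: [0.2, -0.4, -3.7]
gripper_width: 0.299
grip_force: 35.0
```

Call:
move_arm([
  {"hand": -1, "x": 0, "y": 0, "z": 0.007, "ax": 0, "ay": 0, "az": 0},
  {"hand": -1, "x": 0, "y": 0, "z": 0.014, "ax": 0, "ay": 0, "az": 0},
  {"hand": -1, "x": 0, "y": 0, "z": 0.02, "ax": 0, "ay": 0, "az": 0},
  {"hand": -1, "x": 0, "y": 0, "z": 0.02, "ax": 0, "ay": 0, "az": 0},
])

```text
clock: 16.3
eef_pos: [489.7, 149.9, 30.1]
tcp_rot: [-2.3, -2.14, 0.0]
ft_force: [-0.2, -0.1, -3.1]
gripper_width: 0.304
grip_force: 35.0
```

Within a millimetre or so of contact. I'll release, rise and move off.

Call:
move_arm([
  {"hand": -1, "x": 0, "y": 0, "z": 0.005, "ax": 0, "ay": 0, "az": 0},
  {"hand": -0.2, "x": 0, "y": 0, "z": 0.005, "ax": 0, "ay": 0, "az": 0},
  {"hand": -0.2, "x": 0, "y": 0, "z": 0.005, "ax": 0, "ay": 0, "az": 0},
  {"hand": -0.2, "x": 0, "y": 0, "z": 0.005, "ax": 0, "ay": 0, "az": 0},
  {"hand": -0.2, "x": 0, "y": 0, "z": 0.005, "ax": 0, "ay": 0, "az": 0},
])

```text
clock: 16.92
eef_pos: [489.8, 149.9, 29.5]
tcp_rot: [2.3, 2.14, 0.0]
ft_force: [0.1, -1.3, 0.2]
gripper_width: 0.4
grip_force: 0.0
```

Call:
move_arm([
  {"hand": -0.2, "x": 0, "y": 0, "z": -0.2, "ax": 0, "ay": 0, "az": 0},
  {"hand": -0.2, "x": 0, "y": 0, "z": -0.4, "ax": 0, "ay": 0, "az": 0},
  {"hand": -0.2, "x": 0, "y": 0, "z": -0.7, "ax": 0, "ay": 0, "az": 0},
  {"hand": -0.2, "x": 0, "y": 0, "z": -1, "ax": 0, "ay": 0, "az": 0},
])

```text
clock: 17.42
eef_pos: [489.4, 149.8, 180.7]
tcp_rot: [-2.3, -2.14, 0.001]
ft_force: [0.1, 0.1, 0.6]
gripper_width: 0.399
grip_force: 0.0
```

Call:
move_arm([
  {"hand": -0.2, "x": -0.25, "y": 0, "z": 0, "ax": 0, "ay": 0, "az": 0.11},
  {"hand": -0.2, "x": -0.5, "y": 0, "z": 0, "ax": 0, "ay": 0, "az": 0.22},
  {"hand": -0.2, "x": -0.75, "y": 0, "z": 0, "ax": 0, "ay": 0, "az": 0.33},
  {"hand": -0.2, "x": -1, "y": 0, "z": 0, "ax": 0, "ay": 0, "az": 0.44},
  {"hand": -0.2, "x": -1, "y": 0, "z": 0, "ax": 0, "ay": 0, "az": 0.5},
])

```text
clock: 18.05
eef_pos: [478.6, -1.8, 179.5]
tcp_rot: [2.947, 1.087, -0.0]
ft_force: [0.5, -0.2, -0.6]
gripper_width: 0.403
grip_force: 0.0
```

```bash
python3 - <<'E'
from meas import *
rel((519,-146,190),0)
e=viewer.get_image("side");f=e
H=hsv(f);P=pts(f);m=(H[...,1]<45)&(H[...,2]>140)&(P[...,2]>46)&(P[...,2]<70)&(abs(P[...,0]-488)<50)&(abs(P[...,1]-150)<130)
Q=P[m];print(len(Q),np.percentile(Q[:,1],[1,99]).round(),"z",np.median(Q[:,2]).round(1),[(y,np.percentile(Q[k,0],[3,97]).round(1).tolist(),np.median(Q[k,2]).round(1)) for y in(50,80,110,140,170,200,230,250) if (k:=abs(Q[:,1]-y)<8).sum()>3])
save("s5.png",e["image"][210:320,200:370],4)
E
```

```text
shift [-0.419  0.906 -0.07 ] yaw now 40.5 az 0.45 F [ 0.5 -0.2 -0.6] w 37.1
846 [ 42. 258.] z 56.1 [(50, [471.0, 494.2], np.float64(56.2)), (80, [471.2, 495.4], np.float64(56.3)), (110, [475.3, 498.8], np.float64(56.1)), (140, [477.2, 500.8], np.float64(56.1)), (170, [477.1, 503.7], np.float64(56.3)), (200, [479.6, 505.7], np.float64(56.0)), (230, [481.7, 507.8], np.float64(56.1)), (250, [484.0, 509.2], np.float64(55.8))]
```

View pics/s5.png

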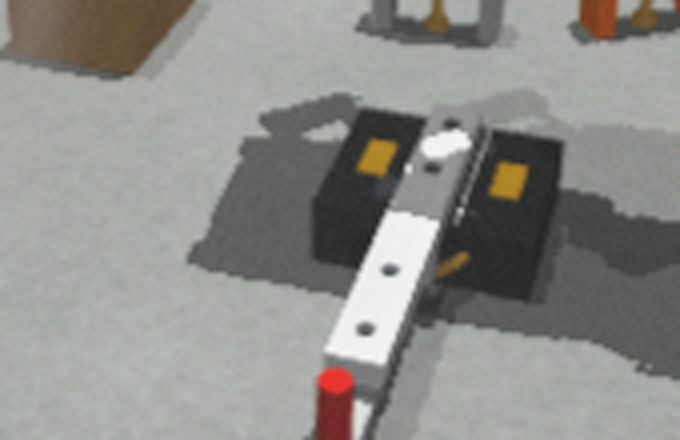

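The strip lies flat in the lane (crop from 440,120 to 350,350) at top z 56, its end clear of the knob. Now the gauge.

Call:
move_arm([
  {"hand": 0, "x": -0.1, "y": 0.2, "z": 0, "ax": 0, "ay": 0, "az": 0.1},
  {"hand": 0, "x": -0.2, "y": 0.45, "z": 0, "ax": 0, "ay": 0, "az": 0.2},
  {"hand": 0, "x": -0.3, "y": 0.65, "z": 0, "ax": 0, "ay": 0, "az": 0.3},
  {"hand": 0, "x": -0.42, "y": 0.906, "z": 0, "ax": 0, "ay": 0, "az": 0.4},
  {"hand": 0, "x": -0.42, "y": 0.906, "z": 0, "ax": 0, "ay": 0, "az": 0.45},
])

```text
clock: 18.73
eef_pos: [521.0, -145.8, 179.4]
tcp_rot: [3.141, 0.004, 0.001]
ft_force: [-0.7, 0.5, -0.7]
gripper_width: 0.503
grip_force: 0.0
```

Call:
move_arm([
  {"hand": 0, "x": 0, "y": 0, "z": 0.1, "ax": 0, "ay": 0, "az": 0},
  {"hand": 0, "x": 0, "y": 0, "z": 0.25, "ax": 0, "ay": 0, "az": 0},
  {"hand": 0, "x": 0, "y": 0, "z": 0.25, "ax": 0, "ay": 0, "az": 0},
])

```text
clock: 19.1
eef_pos: [518.5, -142.6, 139.8]
tcp_rot: [-3.14, -0.015, 0.006]
ft_force: [-0.2, -0.1, -0.4]
gripper_width: 0.497
grip_force: 0.0
```

```bash
python3 - <<'E'
from meas import *
rel((519.5,-146,57),0)
e=viewer.get_image("side");P=pts(e);H=hsv(e)
m=(P[...,2]>48)&(P[...,2]<66)&(abs(P[...,0]-519)<70)&(abs(P[...,1]+146)<40)&(H[...,0]>100)&(H[...,0]<125)&(H[...,1]>120)
Q=P[m];print(len(Q),np.percentile(Q,[2,98],axis=0).round(1))
m=(P[...,2]>70)&(P[...,2]<106)&(abs(P[...,0]-519)<40)&(abs(P[...,1]+146)<30)
Q=P[m];print(len(Q),np.percentile(Q,[2,98],axis=0).round(1))
E
```

```text
shift [0.009 0.023 0.552] yaw now 0.5 az 0.006 F [-0.2 -0.1 -0.4] w 45.7
184 [[ 479.6 -154.2   50.5]
 [ 560.8 -130.9   64.1]]
172 [[ 502.8 -150.6   70.3]
 [ 535.8 -132.4  105.2]]
```

Call:
move_arm([
  {"hand": 0, "x": 0.005, "y": 0.02, "z": 0.12, "ax": 0, "ay": 0, "az": 0},
  {"hand": 0, "x": 0.005, "y": 0.02, "z": 0.27, "ax": 0, "ay": 0, "az": 0},
  {"hand": 0, "x": 0.005, "y": 0.02, "z": 0.42, "ax": 0, "ay": 0, "az": 0},
  {"hand": 0, "x": 0.005, "y": 0.02, "z": 0.55, "ax": 0, "ay": 0, "az": 0},
  {"hand": 0, "x": 0.005, "y": 0.02, "z": 0.55, "ax": 0, "ay": 0, "az": 0},
])

```text
clock: 19.77
eef_pos: [519.9, -146.4, 57.9]
tcp_rot: [-3.141, -0.011, 0.004]
ft_force: [0.4, 0.4, -0.1]
gripper_width: 0.496
grip_force: 0.0
```

Call:
move_arm([
  {"hand": -1, "x": 0, "y": 0, "z": 0, "ax": 0, "ay": 0, "az": 0},
  {"hand": -1, "x": 0, "y": 0, "z": 0, "ax": 0, "ay": 0, "az": 0},
  {"hand": -1, "x": 0, "y": 0, "z": 0, "ax": 0, "ay": 0, "az": 0},
  {"hand": -1, "x": 0, "y": 0, "z": 0, "ax": 0, "ay": 0, "az": 0},
], force=30)

```text
clock: 20.27
eef_pos: [521.6, -146.9, 60.2]
tcp_rot: [3.141, 0.01, 0.002]
ft_force: [-0.5, -0.4, 6.3]
gripper_width: 0.277
grip_force: 29.9
```

Call:
move_arm([
  {"hand": -1, "x": 0, "y": 0, "z": -0.1, "ax": 0, "ay": 0, "az": 0},
  {"hand": -1, "x": 0, "y": 0, "z": -0.3, "ax": 0, "ay": 0, "az": 0},
  {"hand": -1, "x": 0, "y": 0, "z": -0.5, "ax": 0, "ay": 0, "az": 0},
  {"hand": -1, "x": 0, "y": 0, "z": -0.65, "ax": 0, "ay": 0, "az": 0},
  {"hand": -1, "x": 0, "y": 0, "z": -0.65, "ax": 0, "ay": 0, "az": 0},
])

```text
clock: 20.9
eef_pos: [521.8, -146.9, 158.7]
tcp_rot: [3.141, 0.01, 0.004]
ft_force: [-0.3, 0.1, -6.3]
gripper_width: 0.28
grip_force: 29.9
```

Call:
move_arm([
  {"hand": -1, "x": -0.03, "y": -0.15, "z": 0, "ax": 0, "ay": 0, "az": 0},
  {"hand": -1, "x": -0.06, "y": -0.35, "z": 0, "ax": 0, "ay": 0, "az": 0},
  {"hand": -1, "x": -0.09, "y": -0.55, "z": 0, "ax": 0, "ay": 0, "az": 0},
  {"hand": -1, "x": -0.12, "y": -0.75, "z": 0, "ax": 0, "ay": 0, "az": 0},
])

```text
clock: 21.4
eef_pos: [500.9, -33.4, 155.6]
tcp_rot: [-3.141, -0.01, 0.004]
ft_force: [1.0, 0.1, -5.6]
gripper_width: 0.285
grip_force: 29.9
```

Call:
move_arm([
  {"hand": -1, "x": -0.03, "y": -0.2, "z": 0, "ax": 0, "ay": 0, "az": 0.02},
  {"hand": -1, "x": -0.06, "y": -0.4, "z": 0, "ax": 0, "ay": 0, "az": 0.045},
  {"hand": -1, "x": -0.12, "y": -0.6, "z": 0, "ax": 0, "ay": 0, "az": 0.045},
  {"hand": -1, "x": -0.12, "y": -0.75, "z": 0, "ax": 0, "ay": 0, "az": 0.045},
  {"hand": -1, "x": -0.12, "y": -0.75, "z": 0, "ax": 0, "ay": 0, "az": 0.045},
])

```text
clock: 22.02
eef_pos: [482.5, 79.1, 155.9]
tcp_rot: [3.14, -0.098, -0.003]
ft_force: [-0.9, -0.9, -5.6]
gripper_width: 0.284
grip_force: 29.9
```

```bash
python3 - <<'E'
from meas import *
print(get_obs()["eef_pos"]);rel((484.3,80.5,100),-3.8)
e=viewer.get_image("side");P=pts(e);H=hsv(e)
b=(H[...,0]>100)&(H[...,0]<125)&(H[...,1]>120)
m=(P[...,2]>100)&(P[...,2]<190)&(abs(P[...,0]-485)<80)&(abs(P[...,1]-80)<50)&b
Q=P[m];print(len(Q),np.percentile(Q,[2,98],axis=0).round(1))
F=Q[Q[:,2]<np.percentile(Q[:,2],40)];print(np.degrees(np.polyfit(F[:,0],F[:,1],1)[0]),np.degrees(np.polyfit(F[:,0],F[:,2],1)[0]))
save("s6.png",e["image"][120:330,200:400],3)
E
```

```text
[482.4960783   79.08767233 155.86549523]
shift [ 0.012 -0.01   0.372] yaw now -3.6 az 0.003 F [-0.9 -0.9 -5.6] w 26.1
303 [[441.   70.8 145.8]
 [522.2  96.3 158.8]]
-3.6486834845369547 -0.0319124944870218
```

View pics/s6.png

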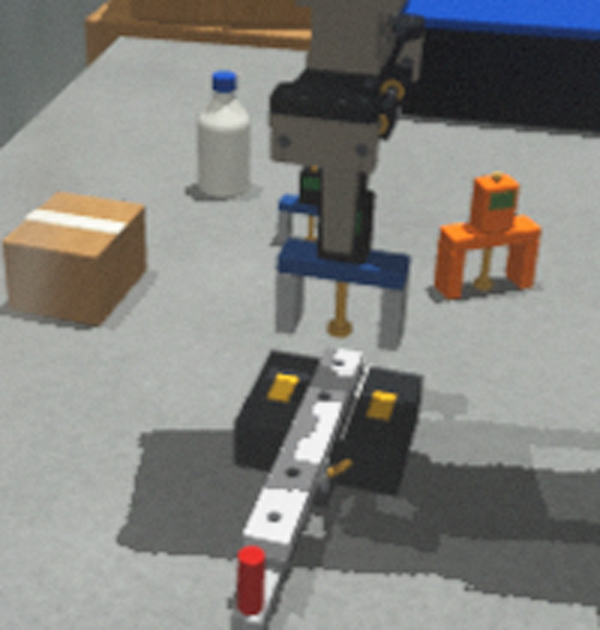

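The gauge hangs level above the marks with beam at crop (345,262), foot over the strip at (340,330), with x off by about 2 mm. Correct and lower gently.

Call:
move_arm([
  {"hand": -1, "x": 0.015, "y": -0.01, "z": 0.04, "ax": 0, "ay": 0, "az": 0},
  {"hand": -1, "x": 0.015, "y": -0.01, "z": 0.1, "ax": 0, "ay": 0, "az": 0},
  {"hand": -1, "x": 0.015, "y": -0.01, "z": 0.15, "ax": 0, "ay": 0, "az": 0},
  {"hand": -1, "x": 0.015, "y": -0.01, "z": 0.19, "ax": 0, "ay": 0, "az": 0},
  {"hand": -1, "x": 0.015, "y": -0.01, "z": 0.22, "ax": 0, "ay": 0, "az": 0},
])

```text
clock: 22.7
eef_pos: [485.7, 79.3, 123.4]
tcp_rot: [3.14, -0.101, -0.001]
ft_force: [-0.0, -0.2, -4.9]
gripper_width: 0.281
grip_force: 29.9
```

Call:
move_arm([
  {"hand": -1, "x": 0, "y": 0, "z": 0.03, "ax": 0, "ay": 0, "az": 0},
  {"hand": -1, "x": 0, "y": 0, "z": 0.06, "ax": 0, "ay": 0, "az": 0},
  {"hand": -1, "x": 0, "y": 0, "z": 0.09, "ax": 0, "ay": 0, "az": 0},
  {"hand": -1, "x": 0, "y": 0, "z": 0.12, "ax": 0, "ay": 0, "az": 0},
  {"hand": -1, "x": 0, "y": 0, "z": 0.12, "ax": 0, "ay": 0, "az": 0},
])

```text
clock: 23.32
eef_pos: [486.0, 79.4, 105.8]
tcp_rot: [-3.14, 0.101, -0.0]
ft_force: [0.4, 0.1, -3.3]
gripper_width: 0.279
grip_force: 29.9
```

```bash
python3 - <<'E'
from meas import *
print(get_obs()["eef_pos"]);rel((484.5,80.5,100),-3.8)
e=viewer.get_image("side");P=pts(e);H=hsv(e)
b=(H[...,0]>100)&(H[...,0]<125)&(H[...,1]>120)
m=(P[...,2]>80)&(P[...,2]<190)&(abs(P[...,0]-485)<80)&(abs(P[...,1]-80)<50)&b
Q=P[m];print(len(Q),np.percentile(Q,[2,98],axis=0).round(1))
E
```

```text
[486.02105794  79.42803958 105.79184592]
shift [-0.011 -0.006  0.039] yaw now -3.7 az 0.001 F [ 0.4  0.1 -3.3] w 25.6
311 [[444.   70.7  95.7]
 [526.2  96.6 108.9]]
```

Call:
move_arm([
  {"hand": -1, "x": -0.008, "y": -0.005, "z": 0.012, "ax": 0, "ay": 0, "az": 0},
  {"hand": -1, "x": -0.008, "y": -0.005, "z": 0.024, "ax": 0, "ay": 0, "az": 0},
  {"hand": -1, "x": -0.008, "y": -0.005, "z": 0.034, "ax": 0, "ay": 0, "az": 0},
  {"hand": -1, "x": -0.008, "y": -0.005, "z": 0.04, "ax": 0, "ay": 0, "az": 0},
  {"hand": -1, "x": -0.008, "y": -0.005, "z": 0.04, "ax": 0, "ay": 0, "az": 0},
])

```text
clock: 24.0
eef_pos: [485.1, 80.3, 100.3]
tcp_rot: [-3.14, 0.101, -0.001]
ft_force: [0.8, -0.8, 0.5]
gripper_width: 0.281
grip_force: 29.9
```

Call:
move_arm([
  {"hand": -1, "x": 0, "y": 0, "z": 0.006, "ax": 0, "ay": 0, "az": 0},
  {"hand": -1, "x": 0, "y": 0, "z": 0.006, "ax": 0, "ay": 0, "az": 0},
  {"hand": -1, "x": 0, "y": 0, "z": 0.006, "ax": 0, "ay": 0, "az": 0},
])

```text
clock: 24.38
eef_pos: [485.2, 80.3, 100.2]
tcp_rot: [-3.14, 0.101, -0.001]
ft_force: [-2.5, -1.5, 13.4]
gripper_width: 0.28
grip_force: 29.9
```

Seated, with 13 N of push. I'll ease off, release, lift clear and check.

Call:
move_arm([
  {"hand": -1, "x": 0, "y": 0, "z": -0.005, "ax": 0, "ay": 0, "az": 0},
  {"hand": 0, "x": 0, "y": 0, "z": -0.005, "ax": 0, "ay": 0, "az": 0},
  {"hand": 0, "x": 0, "y": 0, "z": -0.005, "ax": 0, "ay": 0, "az": 0},
  {"hand": 0, "x": 0, "y": 0, "z": -0.005, "ax": 0, "ay": 0, "az": 0},
  {"hand": 0, "x": 0, "y": 0, "z": -0.005, "ax": 0, "ay": 0, "az": 0},
])

```text
clock: 25.0
eef_pos: [484.7, 80.3, 99.7]
tcp_rot: [3.14, -0.101, -0.0]
ft_force: [1.1, -0.4, -0.9]
gripper_width: 0.5
grip_force: 0.0
```

Call:
move_arm([
  {"hand": 0, "x": 0, "y": 0, "z": -0.1, "ax": 0, "ay": 0, "az": 0},
  {"hand": 0, "x": 0, "y": 0, "z": -0.3, "ax": 0, "ay": 0, "az": 0},
  {"hand": 0, "x": 0, "y": 0, "z": -0.5, "ax": 0, "ay": 0, "az": 0},
  {"hand": 0, "x": 0, "y": 0, "z": -0.8, "ax": 0, "ay": 0, "az": 0},
  {"hand": 0, "x": 0, "y": 0, "z": -0.8, "ax": 0, "ay": 0, "az": 0},
])

```text
clock: 25.62
eef_pos: [487.1, 80.6, 224.0]
tcp_rot: [-3.139, 0.101, -0.011]
ft_force: [0.2, -0.1, -0.3]
gripper_width: 0.499
grip_force: 0.0
```

```bash
python3 - <<'E'
from meas import *
e=viewer.get_image("side");P=pts(e);H=hsv(e)
b=(H[...,0]>100)&(H[...,0]<125)&(H[...,1]>120)
m=(P[...,2]>80)&(P[...,2]<190)&(abs(P[...,0]-485)<80)&(abs(P[...,1]-80)<50)&b
Q=P[m];print(len(Q),np.percentile(Q,[2,98],axis=0).round(1))
F=Q[Q[:,2]<np.percentile(Q[:,2],40)];print(np.degrees(np.polyfit(F[:,0],F[:,1],1)[0]),np.degrees(np.polyfit(F[:,0],F[:,2],1)[0]))
m=(H[...,1]<45)&(H[...,2]>140)&(P[...,2]>46)&(P[...,2]<70)&(abs(P[...,0]-488)<50)&(abs(P[...,1]-150)<130)
Q=P[m];print(len(Q),np.percentile(Q[:,1],[1,99]).round(),"z",np.median(Q[:,2]).round(1),[(y,np.percentile(Q[k,0],[3,97]).round(1).tolist(),np.median(Q[k,2]).round(1)) for y in(110,140,170,200,230,250) if (k:=abs(Q[:,1]-y)<8).sum()>3])
save("s7.png",e["image"][150:330,200:400],3.3)
E
```

```text
277 [[443.3  70.9  90.7]
 [525.4  98.3 103.5]]
-4.523731647806713 0.09047263964597102
733 [ 47. 258.] z 56.1 [(110, [473.9, 498.0], np.float64(56.0)), (140, [475.1, 501.3], np.float64(56.3)), (170, [477.1, 503.0], np.float64(56.1)), (200, [481.6, 505.1], np.float64(56.1)), (230, [481.9, 507.6], np.float64(56.2)), (250, [483.4, 509.4], np.float64(56.0))]
```

View pics/s7.png

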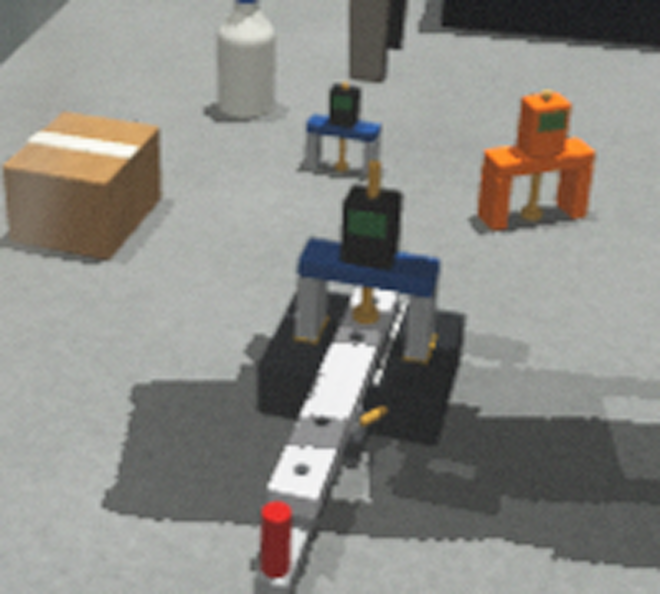

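The gauge stands level on both yellow marks (crop 312,335 and 418,350). Its brass foot is on the strip (368,315), the pin is raised (374,175) and the gripper is clear. Handing in.

```bash
python3 -c "
from workcell import job_done
print(job_done())"
```

```text
the job is handed in; nothing more can be done
None
```

I handed the job in at about 26 s of the 70 s allowed: brace home, strip flat in the lane on block and pad, gauge standing on its marks with its foot on the strip, everything released; the hand-in returned no verdict, and the foot reading was judged only from the raised pin.

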